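Build the specimen stand, unload the case and snap it shut

TASK

Build up the specimen stand: socket the loose stacking frame or frames one on top of another onto the fixed stand, and the tray on the very top, with all four corner posts of each fully home in the sockets below. Then take all the specimen jars out of the case and stand them upright on the tray, and last press the empty case's lid shut past its catch until it is fully closed. Leave the other things on the bench where they are.

Things in the scene. Friction and masses are not known exactly. Their poses are not given: they have to be found in the camera images.
- stand: Dark steel base, fixed to the bench, 150 (x) by 120 (y) by 24 mm high. Origin: centre of its footprint on the bench. Four 28 mm corner blocks at x +-61, y +-46 with sockets like the frames': 16 mm square, floor z 10, mouth z 24. The first seated frame has its origin 10 mm above the stand's; each further tier adds 56 mm. One or two frames are present, alike, in any order.
- frame1: Open aluminium stacking frame, 150 (x) by 120 (y) by 90 mm high, 0.35 kg. Origin: centre of footprint, at post-tip level. Four 12 mm posts with half-round tips point down at x +-61, y +-46. Above each, a 28 mm block (underside z 48) with a socket: 16 mm square, floor z 56, mouth z 70. Grip rib in the middle along x: 14 thick, 136 long, z 56 to 90, 40 mm free beside it. May be absent.
- frame2: Open aluminium stacking frame, 150 (x) by 120 (y) by 90 mm high, 0.35 kg. Origin: centre of footprint, at post-tip level. Four 12 mm posts with half-round tips point down at x +-61, y +-46. Above each, a 28 mm block (underside z 48) with a socket: 16 mm square, floor z 56, mouth z 70. Grip rib in the middle along x: 14 thick, 136 long, z 56 to 90, 40 mm free beside it. Like frame1, may be absent.
- tray: Aluminium tray for the top, 0.4 kg: footprint, origin and four posts as the frames (150 by 120 mm, tips at z 0), but a closed floor (top z 56, 6 thick), no sockets, a 4 mm rim up to z 68. Grip rib in the middle along x: 14 thick, 142 long, z 56 to 90; a lane 49 mm wide on either side takes jars. Half a turn about z gives the same tray (or frame).
- jar1: Closed plain metal jar, 36 mm across, 80 mm tall, 0.12 kg. Origin: centre of its underside. The jars start upright on the case floor (underside 5 mm above the bench), in a row along the case's y, about 65 mm apart. May be absent; two or three jars are present.
- jar2: Closed plain metal jar, 36 mm across, 80 mm tall, 0.12 kg. Origin: centre of its underside. The jars start upright on the case floor (underside 5 mm above the bench), in a row along the case's y, about 65 mm apart. May be absent.
- jar3: Closed plain metal jar, 36 mm across, 80 mm tall, 0.12 kg. Origin: centre of its underside. The jars start upright on the case floor (underside 5 mm above the bench), in a row along the case's y, about 65 mm apart. May be absent.
- case: Grey plastic case, fixed to the bench: open box 110 (x) by 210 (y) by 50 mm high, walls and floor 5 mm. Origin: centre of its underside. Its lid is hinged along the far (+x) upper edge; a spring catch sits in the middle of the front (-x) wall's upper edge.
- lid (a joint): Case lid, clear with grey border: 0 shut, grows as it opens (1.9 to 2.1 at the start, leaning back to +x; stop 2.2). Flat plate 110 mm from hinge to free edge, 210 wide, 8 thick, outer face 9 mm off the hinge axis. Stays where left. Near 0.1 it meets the spring catch; 5 to 10 N down near the free edge snaps it past and it stays shut.
- lid_hinge (a point): Point on the lid's hinge axis, middle of the case's far upper edge, 50 mm above the bench; the hinge runs along the case's y.
- lid_edge (a point): Middle of the lid's free edge on its outer face, 110 mm from the hinge.
- beaker: White open beaker, 70 mm across, 90 mm tall: a bystander, leave it alone. Origin: centre of its underside.
- washbottle: White bottle with red cap, 64 mm across, 150 mm tall: a bystander, leave it alone. Origin: centre of its underside.
- mount: Black disc-shaped mounted specimen, 50 mm across, 30 mm tall: a bystander, leave it alone. Origin: centre of its underside.
Not all that is in view belongs to the job. What is shaped like the frame1 but brown or purple is not meant.

How it is judged:
By the outcome, as a careful person would: the job done as asked, in the order asked, and still so for the second after the job is handed in, with the robot touching nothing.
Of frame1, frame2 only 1 to 2 are there at a start; the rules pass over those that are not, and their reading is None.
Of jar1, jar2, jar3 only 2 to 3 are there at a start; the rules pass over those that are not, and their reading is None.
At some moment in a run one of frame1, frame2 may be knocked a few centimetres aside while the robot is not near it.
It also fails if it takes over 210 s, if anything falls off the work surface, if the arm or the gripper's body presses on something with over 40 N, if the wrist force passes 120 N, or if a joint passes its speed limit or range.

ROBOT

A 6-joint arm with a two-finger parallel gripper is mounted at the origin on the work surface. World frame = base frame: x ahead of the robot, y to its left, z up, the work surface at z = 0. Lengths are in mm, angles in rad, forces in N, time in s.
With the tool pointing down it reaches from about 425 to 1125 mm from the base axis. Payload 14.9 kg.
Tool frame: the origin (TCP) lies midway between the tips of the shut fingers; the grasp point (between the pads) lies 19 mm behind it; z points along the fingers, y is the line along which they close (so a half turn about z gives the same grasp; the last joint's range is limited). The gripper opens to 91 mm and grips with 3 to 60 N. Pads are 32 mm wide; open, the fingers measure 118 mm over their backs; the gripper's body (76 mm by 178 mm) begins 60 mm behind the grasp point.
Start: joints at [1.083, 0.379, 1.734, -0, 1.028, -0.033], TCP at [307.507, 628.854, 213.932] pointing down, gripper open.
Joint ranges: [-2.77, 2.77], [-0.74, 2.19], [0, 2.66], [-1.06, 4.2], [0.31, 2.87], [-3.08, 3.08]. Speed limits (rad/s): [1.89, 1.89, 2.39, 3.14, 3.14, 3.14].

INTERFACE

Orientations are given as a 3x3 rotation matrix whose columns are the frame's x, y, z axes.
In Python, from cell import arm gives the robot as it stands.
- The arm moves only by the tool servo_tool, never from a script. Its argument "increments" is a list of rows, each a list of 7 numbers: the shift along the tool's x, y, z in m, then the turn, a rotation vector about the tool's x, y, z in degrees, then the opening, from 0 (shut) to 1 (fully open). A call has 1 to 20 rows; each row is the pose to reach, as a shift and turn from the pose commanded when the call began, along the tool's axes at that moment; what a row does not reach only later rows make up. A row lasts 1/12 s, in which the tool goes at most 41.7 mm and 7.16 degrees, less where a joint would pass 70% of its speed; a pose out of reach is approached as far as the arm can. A call with a gripper value outside its range is refused whole. The fingers move at their own pace and stop on an object; "newtons" is the grip in N (left out, the last holds). Time passes only in rows, so rows that repeat a pose let the fingers close. It gives the time, the measured TCP pose, the force, the opening and the grip force at its end, in the units of the state.
- arm.get_state(): the state, without advancing time (a new reading comes with each control period).
- arm.get_image(name): name is "side" or "top"; returns the picture (420x560x3 uint8, blue, green, red); there is no depth.
- arm.get_calibration(name): a dict with "camera_matrix" (3x3 intrinsics, pixels), "k1" (the pictures are not rectified: a ray, as slopes to the right and down, at radius r is drawn at 1 + k1 r^2 times it, then the intrinsics apply), "extrinsics" (4x4, takes a point from camera to world coordinates). Camera axes: x right, y down, z forward; pixel columns grow to the right and rows downward; lengths in mm; the calibration is good to about 2 mm. A picture is of the moment at which its call begins. get_calibration takes no time and is no camera call.
- arm.hand_in(): hands the job in; it is judged then, once.
The state is a dict: "time_s": time; "joint_pos": joint angles; "joint_vel": joint speeds; "joint_torque": joint torques, N m; "tool_pos": TCP position; "orientation": TCP orientation; "force": force on the tool from outside, world axes, zero at the start; "torque": the same for the moment, N m; "gripper_width": finger opening in mm; "grasp_force": force on a finger pad.
Only numpy, scipy, OpenCV 4.12 (cv2) and the standard library are available. Lean on these libraries where they do the work, as an engineer would, in place of code of your own. Each camera call takes 0.05 s, during which the arm holds its last target. There are 200 camera calls.

## Working session

There is one attempt and no reset: what is moved stays moved. The work goes in short steps, Python scripts to look and compute and a tool call to move; the robot and the scene stay as the last step left them, time stands still between calls to the robot, and variables do not carry over. Pictures are saved under pics/ and viewed, at most 14 in all, crops included, and the job is handed in when it is done.

Besides the shell and the picture viewer there is one more tool, called after "Emit:" as name(argument=value, ...) on one line, values as JSON. servo_tool: Moves the arm, as the interface text tells. Its arguments: {"type":"object","properties":{"increments":{"type":"array"},"newtons":{"type":"number"}},"required":["increments"]}

```bash
mkdir -p pics; ls; python3 - <<'E'
from cell import arm
import cv2
for n in("side","top"):
    im=arm.get_image(n); cv2.imwrite(f"pics/{n}0.png",im)
    print(n,arm.get_calibration(n))
s=arm.get_state(); print(s)
E
```

```text
pics
side {'camera_matrix': array([[439.06054278,   0.        , 276.2070574 ],
       [  0.        , 439.06054278, 217.64401021],
       [  0.        ,   0.        ,   1.        ]]), 'k1': 0.03528803306073766, 'extrinsics': array([[ 9.56298858e-01, -2.22282822e-01,  1.89954842e-01,
         3.13759838e+02],
       [-2.92335543e-01, -7.39516141e-01,  6.06346277e-01,
        -6.77075414e+02],
       [ 5.69430966e-03, -6.35378804e-01, -7.72179610e-01,
         1.01801447e+03],
       [ 0.00000000e+00,  0.00000000e+00,  0.00000000e+00,
         1.00000000e+00]])}
top {'camera_matrix': array([[470.99499119,   0.        , 281.71454491],
       [  0.        , 470.99499119, 208.60706731],
       [  0.        ,   0.        ,   1.        ]]), 'k1': -0.01776636347468718, 'extrinsics': array([[-5.24321639e-03, -9.92049009e-01,  1.25742885e-01,
         3.67903910e+02],
       [-9.99899773e-01,  3.54744123e-03, -1.37061857e-02,
         7.62428758e+01],
       [ 1.31511424e-02, -1.25802146e-01, -9.91968179e-01,
         1.58227985e+03],
       [ 0.00000000e+00,  0.00000000e+00,  0.00000000e+00,
         1.00000000e+00]])}
{'time_s': 0.1, 'joint_pos': array([ 1.08268172e+00,  3.79362072e-01,  1.73473039e+00,  6.50845529e-06,
        1.02850053e+00, -3.33013095e-02]), 'joint_vel': array([-0.00142454, -0.00102573, -0.00115054, -0.00036253,  0.00036175,
       -0.00054177]), 'joint_torque': array([ 1.54646321e-03, -7.65038753e+01, -4.35292625e+01,  6.53429562e-02,
        3.98894947e-02, -4.72563181e-05]), 'tool_pos': array([307.34087638, 628.51784348, 213.34571988]), 'orientation': array([[-8.98341574e-01,  4.39297385e-01, -4.74042402e-04],
       [ 4.39297639e-01,  8.98341143e-01, -8.80900450e-04],
       [ 3.88745293e-05, -9.99595205e-04, -9.99999500e-01]]), 'force': array([-1.07086528,  0.2807014 , -0.3259447 ]), 'torque': array([ 0.04842727,  0.01151393, -0.00404573]), 'grasp_force': 0.0, 'gripper_width': 91.4138237234621}
```

View pics/top0.png

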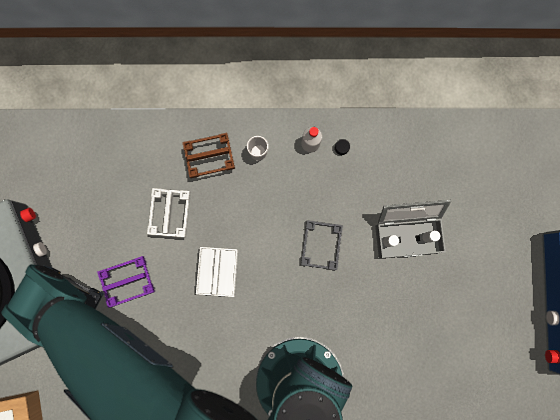

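View pics/side0.png

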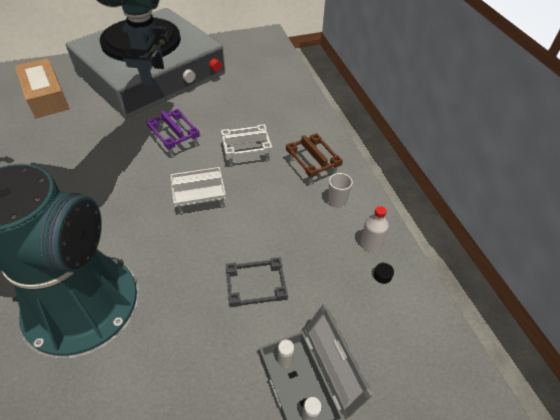

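```bash
cat > h.py <<'E'
from cell import arm
import cv2, numpy as np
C={n:arm.get_calibration(n) for n in("side","top")}
def ray(n,u,v):
    c=C[n];K=c["camera_matrix"];x=(u-K[0,2])/K[0,0];y=(v-K[1,2])/K[1,1]
    rd=np.hypot(x,y);r=rd
    for _ in range(20): r=rd/(1+c["k1"]*r*r)
    f=r/rd if rd>0 else 1
    E=c["extrinsics"];return E[:3,3],E[:3,:3]@np.array([x*f,y*f,1])
def pt(n,u,v,z):
    o,d=ray(n,u,v);return o+d*(z-o[2])/d[2]
def px(n,p):
    c=C[n];E=c["extrinsics"];q=E[:3,:3].T@(np.array(p,float)-E[:3,3]);x,y=q[:2]/q[2]
    f=1+c["k1"]*(x*x+y*y);K=c["camera_matrix"];return np.array([K[0,0]*x*f+K[0,2],K[1,1]*y*f+K[1,2]])
def two(a,b):
    o1,d1=ray("top",*a);o2,d2=ray("side",*b);A=np.c_[d1,-d2]
    s=np.linalg.lstsq(A,o2-o1,rcond=None)[0];p,q=o1+s[0]*d1,o2+s[1]*d2
    return (p+q)/2,np.linalg.norm(p-q)
def crop(im,x,y,w,h,s): return cv2.resize(im[y:y+h,x:x+w],None,fx=s,fy=s,interpolation=cv2.INTER_CUBIC)
E
python3 - <<'E'
from h import *
t=cv2.imread("pics/top0.png");s=cv2.imread("pics/side0.png")
m=np.zeros((600,800,3),np.uint8)
m[:300,:400]=crop(t,140,180,100,75,4)[:300]
m[:300,400:]=crop(t,368,190,100,75,4)
m[300:,:400]=crop(s,165,115,133,100,3)[:300,:400] if 0 else cv2.resize(s[110:215,160:300],(400,300))
m[300:,400:]=cv2.resize(s[300:420,240:400],(400,300))
cv2.imwrite("pics/m1.png",m)
E
```

```text
(no output)
```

View pics/m1.png

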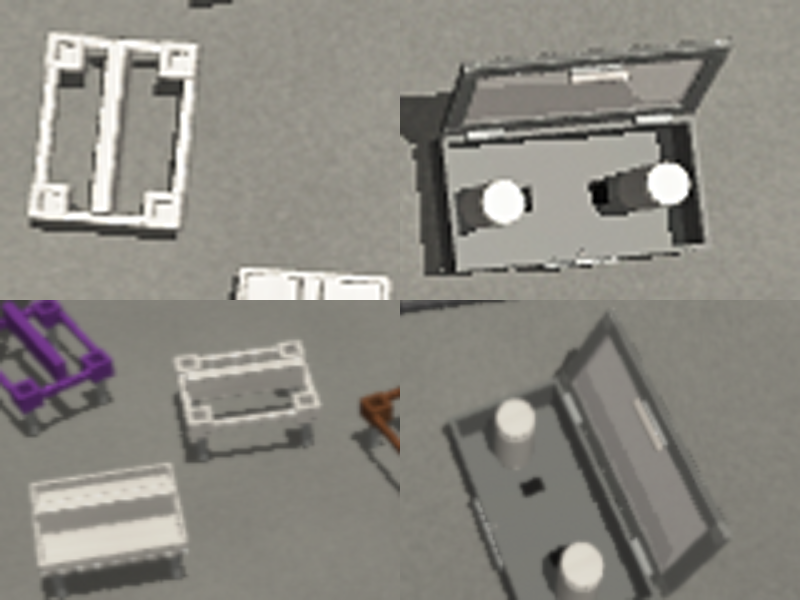

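```bash
cat >> h.py <<'E'
def rects(im,mask,z,roi,n="top",amin=60):
    x,y,w,h=roi;m=np.zeros(im.shape[:2],np.uint8);m[y:y+h,x:x+w]=mask[y:y+h,x:x+w]
    k=np.column_stack(np.nonzero(m)[::-1]).astype(float)
    nl,lab,st,_=cv2.connectedComponentsWithStats(m.astype(np.uint8))
    i=1+np.argmax(st[1:,4]);k=np.column_stack(np.nonzero(lab==i)[::-1])
    w=np.array([pt(n,u,v,z)[:2] for u,v in k],np.float32)
    r=cv2.minAreaRect(w);return np.round(r[0],1),np.round(r[1],1),round(r[2],1),len(k)
E
python3 - <<'E'
from h import *
t=cv2.imread("pics/top0.png");s=cv2.imread("pics/side0.png")
g=cv2.cvtColor(t,cv2.COLOR_BGR2GRAY).astype(int)
for th in(180,210):
  w=(g>th)
  print("frame",rects(t,w,70,(140,180,60,65)))
  print("tray",rects(t,w,68,(190,242,55,62)))
  print("jarA",rects(t,w,85,(385,230,20,20)),"jarB",rects(t,w,85,(425,228,20,20)))
for th in(75,95): print("stand",rects(t,g<th,24,(295,215,52,60)))
gs=cv2.cvtColor(s,cv2.COLOR_BGR2GRAY).astype(int)
for th in(75,95): print("stand side",rects(s,gs<th,24,(220,250,72,60),"side"))
for th in(170,200): print("frame side",rects(s,gs>th,70,(215,122,62,45),"side"),"tray side",rects(s,gs>th,68,(165,162,65,50),"side"))
# case corners in crop px
for nm,u,v in(("nL",455,272),("fL",443,138),("nR",703,243),("fR",690,120)): print(nm,pt("top",368+(u-400)/4,190+v/4,50))
for nm,u,v in(("lidL",463,68),("lidR",730,42)): print(nm,[pt("top",368+(u-400)/4,190+v/4,z).round() for z in(130,160)])
print("lid side far/near corner", two((368+(730-400)/4,190+42/4),(240+(725-400)*.4,300+(538-300)*.4)),two((368+63/4,190+68/4),(240+210*.4,300+17*.4)))
E
```

```text
frame (array([550. , 422.4]), array([123.5, 150.5]), 85.4, 734)
tray (array([359.7, 263.5]), array([122.3, 150.4]), 85.9, 1709)
jarA (array([ 455.5, -300.7]), array([28.9, 32.2]), 88.1, 92) jarB (array([ 469.2, -433.2]), array([29.6, 28.8]), 89.7, 86)
frame (array([549.5, 422.6]), array([119.8, 149.5]), 85.1, 606)
tray (array([359.5, 263.8]), array([119.7, 149.7]), 85.7, 1568)
jarA (array([ 455.5, -300.7]), array([28.9, 32.2]), 88.1, 86) jarB (array([ 469.2, -433.2]), array([29.6, 28.8]), 89.7, 85)
stand (array([ 500.5, -101.6]), array([90.8, 29.2]), 56.4, 49)
stand (array([ 466.6, -119.5]), array([141.5,  70.8]), 27.1, 157)
stand side (array([ 435.4, -134.9]), array([ 30.4, 146.4]), 81.6, 198)
stand side (array([443.1, -86.3]), array([129.9, 150. ]), 81.8, 1003)
frame side (array([549. , 417.3]), array([125. , 150.1]), 85.5, 393) tray side (array([357.6, 233.9]), array([ 65.4, 150.7]), 85.8, 567)
frame side (array([551.2, 448.6]), array([ 25.1, 142.3]), 85.6, 106) tray side (array([357.1, 223. ]), array([ 39.5, 145.9]), 85.9, 470)
nL [ 399.22371955 -269.10328928   50.        ]
fL [ 508.50099161 -262.67367834   50.        ]
nR [ 421.5557381  -473.26295692   50.        ]
fR [ 522.47521125 -467.32734612   50.        ]
lidL [array([ 556., -262.,  130.]), array([ 552., -255.,  160.])]
lidR [array([ 576., -474.,  130.]), array([ 571., -462.,  160.])]
lid side far/near corner (array([ 572.50707575, -467.04021655,  146.41390664]), np.float64(1.8085266343220643)) (array([ 556.2021837 , -261.12166448,  136.49999195]), np.float64(2.290506638954352))
```

```bash
cat >> h.py <<'E'
from scipy.spatial.transform import Rotation as Ro
def go(x,y,z,a,s=None):
    """increment (m, deg) from the present pose to TCP x,y,z with tool y axis at world angle a (deg)"""
    s=s or arm.get_state();R=s["orientation"];a=np.radians(a)
    T=np.array([[-np.sin(a),np.cos(a),0],[np.cos(a),np.sin(a),0],[0,0,-1]])
    d=R.T@(np.array([x,y,z])-s["tool_pos"])/1000;rv=Ro.from_matrix(R.T@T).as_rotvec(degrees=True)
    print(f"t={s['time_s']:.1f} d",d.round(4),"rv",rv.round(2),"rows>=%.0f"%max(np.linalg.norm(d)/.0417,np.linalg.norm(rv)/7.16))
E
python3 - <<'E'
from h import *
go(550,422.5,130,85.4)
t=cv2.imread("pics/top0.png");s=cv2.imread("pics/side0.png")
m=np.zeros((480,800,3),np.uint8)
m[:,:400]=crop(t,293,212,60,72,7)[:480,:400] if 0 else cv2.resize(t[210:276,293:348],(400,480))
m[:,400:]=cv2.resize(s[250:313,215:298],(400,304)) if 0 else cv2.copyMakeBorder(cv2.resize(s[250:313,215:298],(400,304)),0,176,0,0,0)
cv2.imwrite("pics/m2.png",m)
E
```

```text
t=0.1 d [-0.3085 -0.0784  0.0834] rv [-6.000e-02 -1.000e-02 -2.146e+01] rows>=8
```

View pics/m2.png

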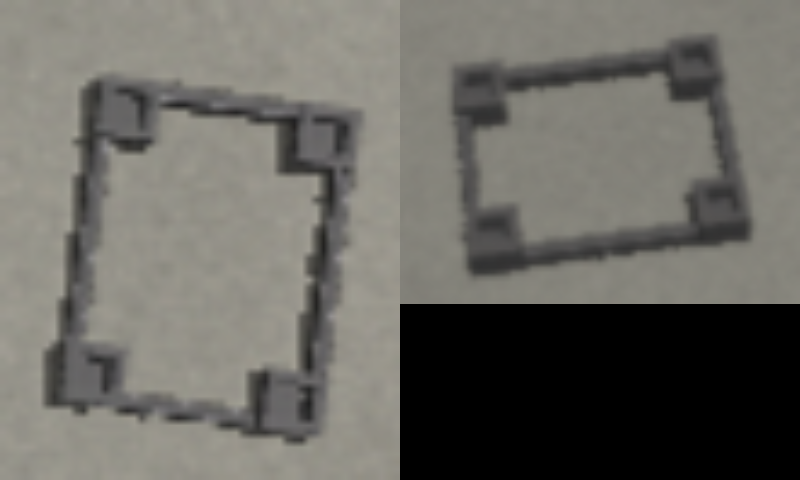

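Emit:
servo_tool(increments=[[-0.3085,-0.0784,0.083,0,0,-21.46,0.45],[-0.3085,-0.0784,0.083,0,0,-21.46,0.45],[-0.3085,-0.0784,0.083,0,0,-21.46,0.45],[-0.3085,-0.0784,0.083,0,0,-21.46,0.45],[-0.3085,-0.0784,0.083,0,0,-21.46,0.45],[-0.3085,-0.0784,0.083,0,0,-21.46,0.45],[-0.3085,-0.0784,0.083,0,0,-21.46,0.45],[-0.3085,-0.0784,0.083,0,0,-21.46,0.45],[-0.3085,-0.0784,0.083,0,0,-21.46,0.45],[-0.3085,-0.0784,0.083,0,0,-21.46,0.45],[-0.3085,-0.0784,0.083,0,0,-21.46,0.45],[-0.3085,-0.0784,0.083,0,0,-21.46,0.45]])

```text
time_s: 1.1
tool_pos: [549.5, 423.7, 131.1]
orientation: [[-0.997, 0.079, 0.0], [0.079, 0.997, 0.0], [-0.0, 0.0, -1.0]]
force: [0.1, -0.4, -0.4]
gripper_width: 40.9
grasp_force: 0.0
```

```bash
python3 - <<'E'
from h import *
T=[(126,112),(326,138),(92,374),(293,405)]
T=np.array([pt("top",293+u/7.2727-.4,210+v/7.2727-.4,24)[:2] for u,v in T]) # TL:+x+y TR:+x-y BL:-x+y BR:-x-y
S=[(78,80),(294,55),(93,225),(319,199)]
S=np.array([pt("side",215+u/4.82-.4,250+v/4.82-.4,24)[:2] for u,v in S]) # -x+y, +x+y, -x-y,+x-y
f=lambda v:np.degrees(np.arctan2(v[1],v[0]))
print(T.round(1),T.mean(0),"yaw",f(T[0]+T[1]-T[2]-T[3]),f(T[0]-T[1]+T[2]-T[3])-90, np.linalg.norm(T[0]-T[2]),np.linalg.norm(T[0]-T[1]))
print(S.round(1),S.mean(0),"yaw",f(S[1]+S[3]-S[0]-S[2]),f(S[0]+S[1]-S[2]-S[3])-90)
im=arm.get_image("top");cv2.imwrite("pics/t2.png",im);cv2.imwrite("pics/s2.png",arm.get_image("side"))
gs=cv2.cvtColor(cv2.imread("pics/s2.png"),cv2.COLOR_BGR2GRAY).astype(int)
print(rects(gs,gs>170,70,(215,122,62,45),"side"))
s=arm.get_state();print(s["tool_pos"],s["gripper_width"]);go(550,422.5,54,85.4)
E
```

```text
[[ 510.2  -38.8]
 [ 497.9 -130.1]
 [ 391.2  -21.9]
 [ 376.8 -112.7]] [444.01575997 -75.86912925] yaw -8.12592893453437 -8.348594059408768 120.15223505451324 92.16815699806715
[[ 392.2  -22.8]
 [ 512.2  -41.6]
 [ 379.  -113.9]
 [ 498.1 -133.6]] [445.39031176 -77.97197104] yaw -9.16138763427144 -8.474501262106656
(array([550.1, 417.2]), array([125.1, 149.9]), 85.4, 226)
[549.44047048 423.85327477 131.28457242] 41.042450438941394
t=1.2 d [-0.0006 -0.0013  0.0773] rv [0.02 0.01 0.08] rows>=2
```

Emit:
servo_tool(increments=[[-0.0005,-0.001,0.04,0,0,0,0.45],[-0.0005,-0.001,0.06,0,0,0,0.45],[-0.0005,-0.001,0.077,0,0,0,0.45],[-0.0005,-0.001,0.077,0,0,0,0.45],[-0.0005,-0.001,0.077,0,0,0,0],[-0.0005,-0.001,0.077,0,0,0,0],[-0.0005,-0.001,0.077,0,0,0,0],[-0.0005,-0.001,0.077,0,0,0,0],[-0.0005,-0.001,0.077,0,0,0,0],[-0.0005,-0.001,0.077,0,0,0,0]], newtons=40)

```text
time_s: 2.03
tool_pos: [551.2, 422.4, 55.1]
orientation: [[-0.997, 0.08, 0.001], [0.08, 0.997, 0.001], [-0.001, 0.001, -1.0]]
force: [-0.8, 1.9, 6.2]
gripper_width: 14.1
grasp_force: 40.0
```

Emit:
servo_tool(increments=[[0,0,-0.02,0,0,0,0],[0,0,-0.05,0,0,0,0],[0,0,-0.09,0,0,0,0],[0,0,-0.13,0,0,0,0],[0,0,-0.13,0,0,0,0],[0,0,-0.13,0,0,0,0]])

```text
time_s: 2.53
tool_pos: [551.5, 422.5, 186.3]
orientation: [[-0.997, 0.08, 0.003], [0.08, 0.997, 0.002], [-0.003, 0.003, -1.0]]
force: [0.1, -0.0, -3.6]
gripper_width: 14.0
grasp_force: 40.0
```

```bash
python3 - <<'E'
from h import *
cv2.imwrite("pics/t3.png",arm.get_image("top"));s=arm.get_image("side");cv2.imwrite("pics/s3.png",s)
go(444.7,-77,184,81.6)
cv2.imwrite("pics/s3c.png",crop(s,120,30,240,180,3))
E
```

```text
t=2.6 d [ 0.0649 -0.5051 -0.0007] rv [-0.06 -0.07  3.8 ] rows>=12
```

View pics/s3c.png

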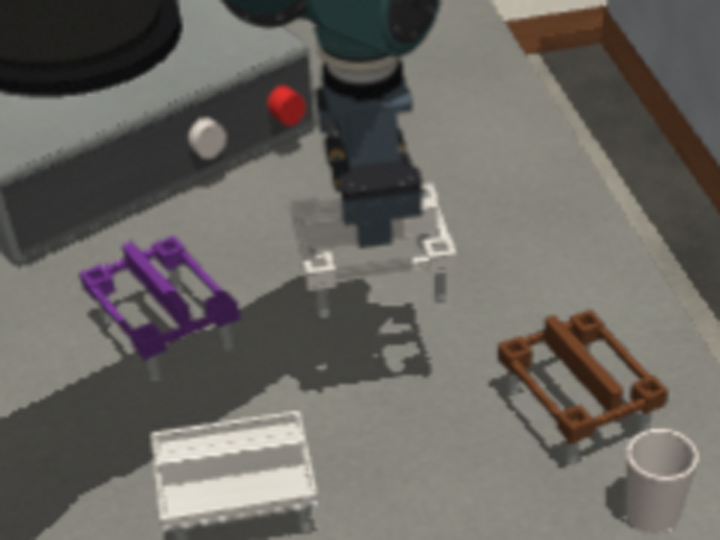

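Emit:
servo_tool(increments=[[0.065,-0.505,0,0,0,3.8,0],[0.065,-0.505,0,0,0,3.8,0],[0.065,-0.505,0,0,0,3.8,0],[0.065,-0.505,0,0,0,3.8,0],[0.065,-0.505,0,0,0,3.8,0],[0.065,-0.505,0,0,0,3.8,0],[0.065,-0.505,0,0,0,3.8,0],[0.065,-0.505,0,0,0,3.8,0],[0.065,-0.505,0,0,0,3.8,0],[0.065,-0.505,0,0,0,3.8,0],[0.065,-0.505,0,0,0,3.8,0],[0.065,-0.505,0,0,0,3.8,0],[0.065,-0.505,0,0,0,3.8,0],[0.065,-0.505,0.07,0,0,3.8,0],[0.065,-0.505,0.085,0,0,3.8,0],[0.065,-0.505,0.085,0,0,3.8,0],[0.065,-0.505,0.085,0,0,3.8,0]])

```text
time_s: 4.05
tool_pos: [442.8, -75.7, 96.7]
orientation: [[-0.989, 0.146, -0.007], [0.146, 0.989, 0.002], [0.007, 0.001, -1.0]]
force: [0.3, 0.0, -1.5]
gripper_width: 14.1
grasp_force: 40.0
```

```bash
python3 - <<'E'
from h import *
t=arm.get_image("top");s=arm.get_image("side")
go(444.7,-77,100,81.6)
m=np.zeros((600,800,3),np.uint8)
m[:,:400]=cv2.resize(t[200:290,290:350],(400,600))
m[:400,400:]=cv2.resize(s[225:325,205:305],(400,400))
cv2.imwrite("pics/m4.png",m)
E
```

```text
t=4.2 d [ 0.001 -0.001  0.   ] rv [-0.    0.    0.03] rows>=0
```

View pics/m4.png

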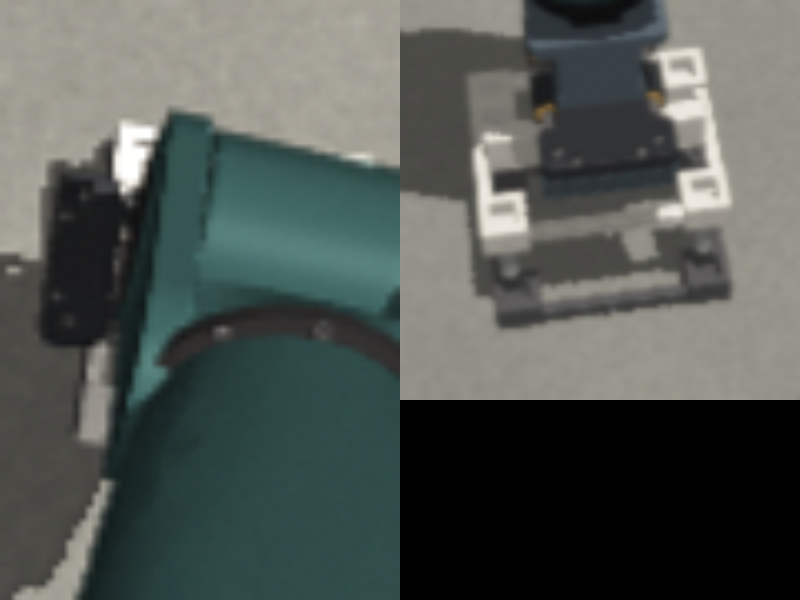

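```bash
python3 - <<'E'
from h import *
z=arm.get_state()["tool_pos"][2]-55+70
P=np.array([pt("side",205+(u-400)/4-.4,225+v/4-.4,z)[:2] for u,v in[(502,208),(703,188),(683,67)]])
print(z,P.round(1),(P[0]+P[2])/2)
for a in(P[1]-P[0],P[2]-P[1]): print(np.linalg.norm(a),np.degrees(np.arctan2(a[1],a[0])))
# predicted stand block top centres, frame blocks per TCP, in crop px
s=arm.get_state();c=s["tool_pos"];
def q(c,yaw,x,y,z):
    a=np.radians(yaw);p=px("side",[c[0]+x*np.cos(a)-y*np.sin(a),c[1]+x*np.sin(a)+y*np.cos(a),z]);return np.round([400+(p[0]+.4-205)*4,(p[1]+.4-225)*4])
for x,y in[(-61,-46),(61,-46),(61,46)]: print("stand",q((444.7,-77),-8.4,x,y,24),"frame",q(c,-8.4,x,y,z))
print("stand corner",[q((444.7,-77),-8.4,x,-60,0) for x in(-75,75)])
E
```

```text
115.04748154083715 [[ 376.7 -111.1]
 [ 496.1 -132.5]
 [ 510.9  -42.3]] [443.81130213 -76.66836013]
121.2843662670016 -10.158784849663114
91.42104337340126 80.67212598832522
stand [515. 287.] frame [506. 209.]
stand [704. 262.] frame [707. 184.]
stand [683. 144.] frame [685.  63.]
stand corner [array([498., 328.]), array([728., 297.])]
```

Emit:
servo_tool(increments=[[0,-0.001,0.01,0,0,0,0],[0,-0.001,0.018,0,0,0,0],[0,-0.001,0.022,0,0,0,0],[0,-0.001,0.026,0,0,0,0],[0,-0.001,0.026,0,0,0,0]])

```text
time_s: 4.57
tool_pos: [445.0, -77.2, 72.5]
orientation: [[-0.989, 0.146, -0.001], [0.146, 0.989, 0.0], [0.001, 0.0, -1.0]]
force: [-0.3, 0.3, -2.8]
gripper_width: 13.8
grasp_force: 40.0
```

Emit:
servo_tool(increments=[[0,0,0.005,0,0,0,0],[0,0,0.008,0,0,0,0],[0,0,0.009,0,0,0,0],[0,0,0.009,0,0,0,0]])

```text
time_s: 4.9
tool_pos: [445.6, -77.4, 64.7]
orientation: [[-0.989, 0.146, -0.0], [0.146, 0.989, 0.0], [0.0, -0.0, -1.0]]
force: [-8.8, 2.0, 24.7]
gripper_width: 13.9
grasp_force: 40.0
```

Emit:
servo_tool(increments=[[0,0,0,0,0,0,0.4],[0,0,0,0,0,0,0.4],[0,0,0,0,0,0,0.4],[0,0,0,0,0,0,0.4],[0,0,-0.03,0,0,0,0.4],[0,0,-0.07,0,0,0,0.4],[0,0,-0.11,0,0,0,0.4],[0,0,-0.12,0,0,0,0.4],[0,0,-0.12,0,0,0,0.4]])

```text
time_s: 5.65
tool_pos: [447.1, -77.7, 187.1]
orientation: [[-0.989, 0.146, 0.006], [0.146, 0.989, -0.001], [-0.006, -0.0, -1.0]]
force: [0.6, -0.3, 0.3]
gripper_width: 36.7
grasp_force: 0.0
```

```bash
python3 - <<'E'
from h import *
s=arm.get_image("side");cv2.imwrite("pics/s5.png",s);t=arm.get_image("top");cv2.imwrite("pics/t5.png",t)
g=cv2.cvtColor(t,cv2.COLOR_BGR2GRAY).astype(int)
for th in(180,210):
  print("tray",rects(t,g>th,68,(190,242,55,62)))
go(359.6,263.6,120,85.8)
E
```

```text
tray (array([359.7, 263.6]), array([123.3, 152. ]), 86.5, 1786)
tray (array([359.7, 264.2]), array([120.9, 150.1]), 85.8, 1635)
t=5.8 d [0.1343 0.3247 0.0635] rv [-0.    0.02 -4.2 ] rows>=9
```

Emit:
servo_tool(increments=[[0.0055,0.208,0.01,0,0,-2,0.4],[0.0055,0.208,0.01,0,0,-2,0.4],[0.0055,0.208,0.01,0,0,-2,0.4],[0.0055,0.208,0.01,0,0,-2,0.4],[0.0055,0.208,0.01,0,0,-4.2,0.4],[0.134,0.325,0.063,0,0,-4.2,0.4],[0.134,0.325,0.063,0,0,-4.2,0.4],[0.134,0.325,0.063,0,0,-4.2,0.4],[0.134,0.325,0.063,0,0,-4.2,0.4],[0.134,0.325,0.063,0,0,-4.2,0.4],[0.134,0.325,0.063,0,0,-4.2,0.4],[0.134,0.325,0.063,0,0,-4.2,0.4],[0.134,0.325,0.063,0,0,-4.2,0.4],[0.134,0.325,0.063,0,0,-4.2,0.4]])

```text
time_s: 6.92
tool_pos: [360.6, 263.1, 120.7]
orientation: [[-0.997, 0.074, -0.0], [0.074, 0.997, -0.0], [0.0, -0.0, -1.0]]
force: [-0.9, 0.7, -0.5]
gripper_width: 36.2
grasp_force: 0.0
```

```bash
python3 - <<'E'
from h import *
go(359.6,263.8,60,85.8)
E
```

```text
t=6.9 d [0.001  0.0006 0.0607] rv [-0.02 -0.02 -0.06] rows>=1
```

Emit:
servo_tool(increments=[[0.001,0.0005,0.03,0,0,0,0.4],[0.001,0.0005,0.05,0,0,0,0.4],[0.001,0.0005,0.06,0,0,0,0.4],[0.001,0.0005,0.06,0,0,0,0.4],[0.001,0.0005,0.06,0,0,0,0],[0.001,0.0005,0.06,0,0,0,0],[0.001,0.0005,0.06,0,0,0,0],[0.001,0.0005,0.06,0,0,0,0],[0.001,0.0005,0.06,0,0,0,0]], newtons=40)

```text
time_s: 7.67
tool_pos: [359.7, 264.8, 61.8]
orientation: [[-0.997, 0.073, 0.001], [0.073, 0.997, 0.001], [-0.001, 0.001, -1.0]]
force: [0.1, 0.1, 7.0]
gripper_width: 13.7
grasp_force: 40.0
```

Emit:
servo_tool(increments=[[0,0,-0.02,0,0,0,0],[0,0,-0.06,0,0,0,0],[0,0,-0.1,0,0,0,0],[0,0,-0.14,0,0,0,0],[0,0,-0.17,0,0,0,0],[0,0,-0.17,0,0,0,0],[0,0,-0.17,0,0,0,0]])

```text
time_s: 8.25
tool_pos: [359.6, 264.7, 232.2]
orientation: [[-0.997, 0.073, 0.003], [0.073, 0.997, 0.002], [-0.003, 0.002, -1.0]]
force: [0.2, 0.6, -4.4]
gripper_width: 13.5
grasp_force: 40.0
```

```bash
python3 - <<'E'
from h import *
go(470,130,230,81.6);go(445.5,-77.3,185,81.6)
g=cv2.cvtColor(cv2.imread("pics/s5.png"),cv2.COLOR_BGR2GRAY).astype(int)
for th in (170,190): print("frame seated side z80",rects(g,g>th,80,(205,220,100,100),"side"))
E
```

```text
t=8.2 d [-0.12   -0.1263  0.0022] rv [0.12 0.15 4.21] rows>=4
t=8.2 d [-0.1106 -0.3349  0.0468] rv [0.12 0.15 4.21] rows>=9
frame seated side z80 (array([444.5, -81.5]), array([123.4, 151.2]), 81.8, 665)
frame seated side z80 (array([442.5, -96.6]), array([ 92. , 148.7]), 81.3, 491)
```

Emit:
servo_tool(increments=[[-0.12,-0.126,0.002,0,0,2,0],[-0.12,-0.126,0.002,0,0,4.2,0],[-0.12,-0.126,0.002,0,0,4.2,0],[-0.12,-0.126,0.002,0,0,4.2,0],[-0.11,-0.335,0.007,0,0,4.2,0],[-0.11,-0.335,0.017,0,0,4.2,0],[-0.11,-0.335,0.027,0,0,4.2,0],[-0.11,-0.335,0.04,0,0,4.2,0],[-0.11,-0.335,0.055,0,0,4.2,0],[-0.11,-0.335,0.065,0,0,4.2,0],[-0.11,-0.335,0.07,0,0,4.2,0],[-0.11,-0.335,0.07,0,0,4.2,0],[-0.11,-0.335,0.07,0,0,4.2,0]])

```text
time_s: 9.33
tool_pos: [443.6, -77.2, 159.9]
orientation: [[-0.989, 0.146, -0.002], [0.146, 0.989, 0.001], [0.003, 0.0, -1.0]]
force: [-0.1, 0.1, -2.3]
gripper_width: 13.8
grasp_force: 40.0
```

```bash
python3 - <<'E'
from h import *
s=arm.get_image("side");cv2.imwrite("pics/s6.png",s)
go(444.7,-77.2,150,81.6)
cv2.imwrite("pics/s6c.png",crop(s,195,190,120,120,5))
E
```

```text
t=9.4 d [-0.0005 -0.      0.0106] rv [ 0.01 -0.05  0.04] rows>=0
```

View pics/s6c.png

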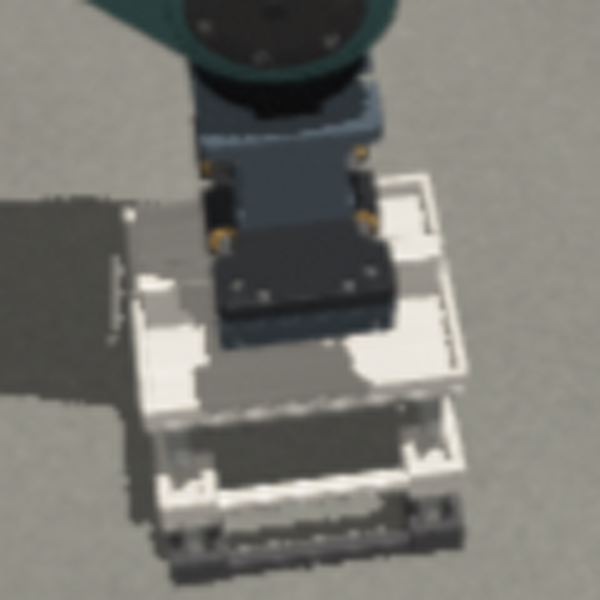

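Emit:
servo_tool(increments=[[0,0,0.01,0,0,0,0],[0,0,0.018,0,0,0,0],[0,0,0.024,0,0,0,0],[0,0,0.024,0,0,0,0]])

```text
time_s: 9.72
tool_pos: [443.6, -77.2, 135.5]
orientation: [[-0.989, 0.145, -0.002], [0.145, 0.989, 0.0], [0.002, 0.0, -1.0]]
force: [-1.0, -0.2, -3.4]
gripper_width: 13.5
grasp_force: 40.0
```

Tips are inside the mouths; press home.

Emit:
servo_tool(increments=[[0,0,0.005,0,0,0,0],[0,0,0.008,0,0,0,0],[0,0,0.0095,0,0,0,0],[0,0,0.0095,0,0,0,0]])

```text
time_s: 10.05
tool_pos: [444.5, -77.8, 127.5]
orientation: [[-0.989, 0.146, -0.0], [0.146, 0.989, 0.0], [0.0, 0.0, -1.0]]
force: [-2.4, 1.5, 2.0]
gripper_width: 13.7
grasp_force: 40.0
```

Emit:
servo_tool(increments=[[0,0,0.001,0,0,0,0],[0,0,0.001,0,0,0,0],[0,0,0.001,0,0,0,0]])

```text
time_s: 10.3
tool_pos: [444.6, -77.8, 127.2]
orientation: [[-0.989, 0.146, 0.0], [0.146, 0.989, 0.0], [-0.0, 0.0, -1.0]]
force: [-5.1, 2.5, 14.4]
gripper_width: 13.9
grasp_force: 40.0
```

Emit:
servo_tool(increments=[[0,0,0,0,0,0,0.4],[0,0,0,0,0,0,0.4],[0,0,0,0,0,0,0.4],[0,0,0,0,0,0,0.4],[0,0,-0.03,0,0,0,0.4],[0,0,-0.07,0,0,0,0.4],[0,0,-0.11,0,0,0,0.4],[0,0,-0.14,0,0,0,0.4],[0,0,-0.14,0,0,0,0.4],[0,0,-0.14,0,0,0,0.4]])

```text
time_s: 11.13
tool_pos: [445.2, -78.0, 268.1]
orientation: [[-0.989, 0.146, 0.004], [0.146, 0.989, -0.001], [-0.004, -0.0, -1.0]]
force: [0.2, 0.1, -0.7]
gripper_width: 36.6
grasp_force: 0.0
```

```bash
python3 - <<'E'
from h import *
s=arm.get_image("side");cv2.imwrite("pics/s7.png",s)
gs=cv2.cvtColor(s,cv2.COLOR_BGR2GRAY).astype(int)
for n,roi in(("A",(270,332,32,30)),("B",(295,392,32,25))):
    x,y,w,h=roi;m=(gs[y:y+h,x:x+w]>205).astype(np.uint8);k=np.argwhere(m)[:,::-1]+[x,y]
    print(n,len(k),k.mean(0).round(1),pt("side",*k.mean(0),85).round(1))
t=cv2.imread("pics/top0.png");g=cv2.cvtColor(t,cv2.COLOR_BGR2GRAY).astype(int)
for n,(x,y,w,h) in(("A",(385,230,20,20)),("B",(425,228,20,20))):
    k=np.argwhere(g[y:y+h,x:x+w]>190)[:,::-1]+[x,y];print(n,k.mean(0),pt("top",*k.mean(0),85).round(1))
cv2.imwrite("pics/m8.png",np.hstack([cv2.resize(s[190:320,205:305],(400,520)),cv2.resize(s[315:420,250:350],(400,520))]))
E
```

```text
A 166 [285.9 346.9] [ 455.7 -304.4   85. ]
B 226 [312.7 405.5] [ 470.  -437.1   85. ]
A [393.5        240.05681818] [ 455.3 -300.7   85. ]
B [434.58139535 235.41860465] [ 469.4 -433.4   85. ]
```

View pics/m8.png

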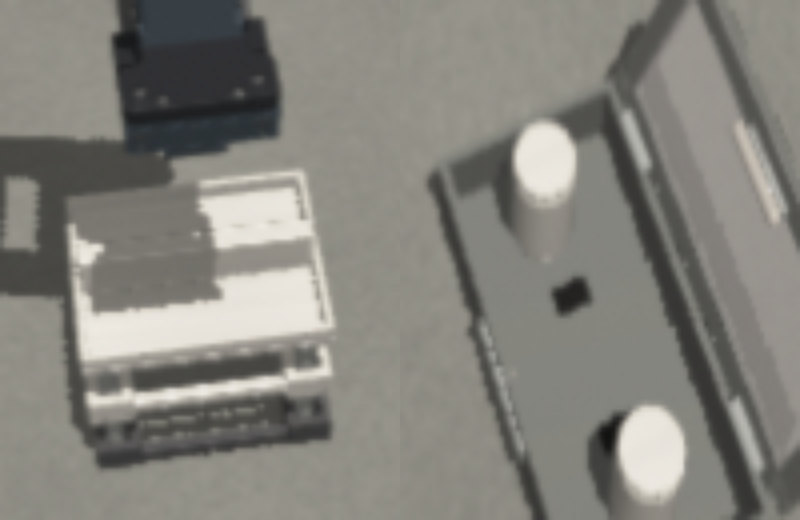

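```bash
python3 - <<'E'
from h import *
go(455.5,-301.5,150,90)
E
```

```text
t=11.2 d [-0.0437 -0.2197  0.1165] rv [-0.01  0.05 -8.4 ] rows>=6
```

Emit:
servo_tool(increments=[[-0.0435,-0.2195,0.0,0,0,-8.4,0.65],[-0.0435,-0.2195,0.0,0,0,-8.4,0.65],[-0.0435,-0.2195,0.0,0,0,-8.4,0.65],[-0.0435,-0.2195,0.05,0,0,-8.4,0.65],[-0.0435,-0.2195,0.1,0,0,-8.4,0.65],[-0.0435,-0.2195,0.115,0,0,-8.4,0.65],[-0.0435,-0.2195,0.115,0,0,-8.4,0.65],[-0.0435,-0.2195,0.115,0,0,-8.4,0.65],[-0.0435,-0.2195,0.115,0,0,-8.4,0.65],[-0.0435,-0.2195,0.115,0,0,-8.4,0.65]])

```text
time_s: 12.02
tool_pos: [455.0, -300.7, 151.1]
orientation: [[-1.0, 0.0, -0.001], [0.0, 1.0, 0.001], [0.001, 0.001, -1.0]]
force: [0.0, -0.6, 0.5]
gripper_width: 59.2
grasp_force: 0.0
```

```bash
python3 - <<'E'
from h import *
go(455.5,-301.5,55,90)
s=arm.get_image("side")
cv2.imwrite("pics/s9.png",crop(s,220,240,150,180,3))
E
```

```text
t=12.0 d [-0.0006 -0.0008  0.0961] rv [ 0.05 -0.07 -0.01] rows>=2
```

View pics/s9.png

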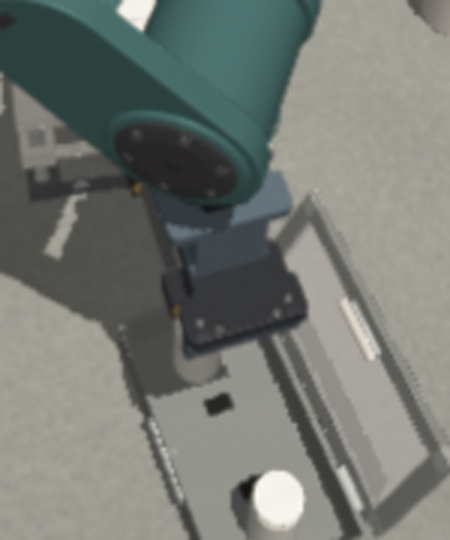

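Emit:
servo_tool(increments=[[-0.0005,-0.001,0.03,0,0,0,0.65],[-0.0005,-0.001,0.06,0,0,0,0.65],[-0.0005,-0.001,0.085,0,0,0,0.65],[-0.0005,-0.001,0.096,0,0,0,0.65],[-0.0005,-0.001,0.096,0,0,0,0.65],[-0.0005,-0.001,0.096,0,0,0,0.2],[-0.0005,-0.001,0.096,0,0,0,0.2],[-0.0005,-0.001,0.096,0,0,0,0.2],[-0.0005,-0.001,0.096,0,0,0,0.2],[-0.0005,-0.001,0.096,0,0,0,0.2]], newtons=20)

```text
time_s: 12.9
tool_pos: [456.5, -302.7, 56.7]
orientation: [[-1.0, 0.0, 0.002], [0.0, 1.0, -0.001], [-0.002, -0.001, -1.0]]
force: [0.2, 2.9, 11.0]
gripper_width: 35.1
grasp_force: 20.0
```

Emit:
servo_tool(increments=[[0,0,-0.02,0,0,0,0.2],[0,0,-0.06,0,0,0,0.2],[0,0,-0.1,0,0,0,0.2],[0,0,-0.14,0,0,0,0.2],[0,0,-0.18,0,0,0,0.2],[0,0,-0.19,0,0,0,0.2],[0,0,-0.19,0,0,0,0.2]])

```text
time_s: 13.48
tool_pos: [457.2, -303.3, 249.2]
orientation: [[-1.0, -0.0, 0.005], [-0.0, 1.0, -0.004], [-0.005, -0.004, -1.0]]
force: [-0.7, 0.5, -1.3]
gripper_width: 35.2
grasp_force: 20.0
```

```bash
python3 - <<'E'
from h import *
a=np.radians(-8.2)
for x,y in((-35,31.5),(35,-31.5)):
    X,Y=444.3+x*np.cos(a)-y*np.sin(a),-77.5+x*np.sin(a)+y*np.cos(a);print(X,Y);go(X,Y,245,90)
E
```

```text
414.150643329951 -41.33003604671174
t=13.5 d [0.043 0.262 0.003] rv [-0.21  0.29  0.  ] rows>=6
474.44935667004904 -113.66996395328826
t=13.5 d [-0.0173  0.1896  0.0036] rv [-0.21  0.29  0.  ] rows>=5
```

```bash
python3 - <<'E'
from h import *
go(478.5,-50.6,240,90)
E
```

```text
t=13.5 d [-0.0213  0.2527  0.0083] rv [-0.21  0.29  0.  ] rows>=6
```

Emit:
servo_tool(increments=[[-0.021,0.2525,0,-0.2,0.3,0,0.2],[-0.021,0.2525,0,-0.2,0.3,0,0.2],[-0.021,0.2525,0,-0.2,0.3,0,0.2],[-0.021,0.2525,0,-0.2,0.3,0,0.2],[-0.021,0.2525,0,-0.2,0.3,0,0.2],[-0.021,0.2525,0,-0.2,0.3,0,0.2],[-0.021,0.2525,0,-0.2,0.3,0,0.2],[-0.021,0.2525,0.03,-0.2,0.3,0,0.2],[-0.021,0.2525,0.055,-0.2,0.3,0,0.2],[-0.021,0.2525,0.065,-0.2,0.3,0,0.2],[-0.021,0.2525,0.068,-0.2,0.3,0,0.2],[-0.021,0.2525,0.068,-0.2,0.3,0,0.2]])

```text
time_s: 14.48
tool_pos: [476.1, -50.0, 176.4]
orientation: [[-1.0, 0.0, -0.008], [0.0, 1.0, 0.004], [0.008, 0.004, -1.0]]
force: [0.0, -0.1, -1.0]
gripper_width: 35.1
grasp_force: 20.0
```

```bash
python3 - <<'E'
from h import *
go(478.5,-50.6,174,90)
s=arm.get_image("side")
cv2.imwrite("pics/s10.png",crop(s,190,160,140,160,3.5))
E
```

```text
t=14.5 d [-0.0024 -0.0006  0.0024] rv [ 0.22 -0.44 -0.02] rows>=0
```

View pics/s10.png

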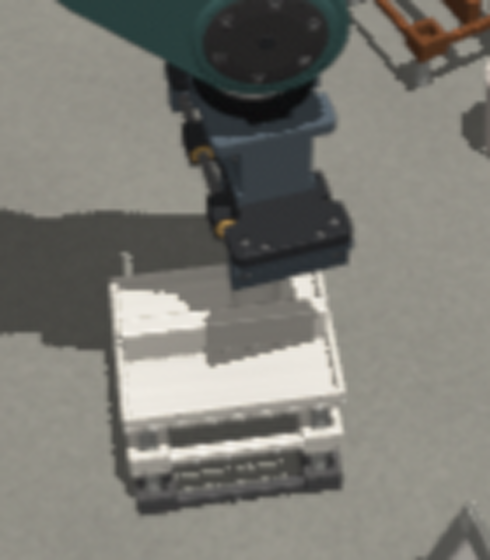

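Emit:
servo_tool(increments=[[0,0,0.002,0.2,-0.4,0,0.2],[0,0,0.0035,0.2,-0.4,0,0.2],[0,0,0.0035,0.2,-0.4,0,0.2]])

```text
time_s: 14.78
tool_pos: [477.0, -49.9, 174.4]
orientation: [[-1.0, 0.0, 0.003], [0.0, 1.0, -0.0], [-0.003, -0.0, -1.0]]
force: [-0.2, 0.9, -1.0]
gripper_width: 34.9
grasp_force: 20.0
```

Emit:
servo_tool(increments=[[0,0,0.001,0,0,0,0.2],[0,0,0.002,0,0,0,0.2],[0,0,0.002,0,0,0,0.2]])

```text
time_s: 15.03
tool_pos: [477.8, -49.8, 172.9]
orientation: [[-1.0, 0.0, 0.004], [0.0, 1.0, -0.0], [-0.004, -0.0, -1.0]]
force: [-0.6, 1.7, 8.6]
gripper_width: 35.5
grasp_force: 20.0
```

Emit:
servo_tool(increments=[[0,0,0,0,0,0,0.6],[0,0,0,0,0,0,0.6],[0,0,0,0,0,0,0.6],[0,0,0,0,0,0,0.6],[0,0,-0.03,0,0,0,0.65],[0,0,-0.06,0,0,0,0.65],[0,0,-0.09,0,0,0,0.65],[0,0,-0.09,0,0,0,0.65]])

```text
time_s: 15.7
tool_pos: [479.0, -50.1, 267.2]
orientation: [[-1.0, -0.0, 0.009], [-0.0, 1.0, -0.001], [-0.009, -0.001, -1.0]]
force: [1.1, -1.0, 0.8]
gripper_width: 59.3
grasp_force: 0.0
```

```bash
python3 - <<'E'
from h import *
go(469.7,-434.5,150,90)
E
```

```text
t=15.7 d [ 0.0104 -0.3842  0.1176] rv [-0.07  0.5   0.01] rows>=10
```

Emit:
servo_tool(increments=[[0.0104,-0.384,0,0,0.5,0,0.65],[0.0104,-0.384,0,0,0.5,0,0.65],[0.0104,-0.384,0,0,0.5,0,0.65],[0.0104,-0.384,0,0,0.5,0,0.65],[0.0104,-0.384,0,0,0.5,0,0.65],[0.0104,-0.384,0,0,0.5,0,0.65],[0.0104,-0.384,0,0,0.5,0,0.65],[0.0104,-0.384,0.03,0,0.5,0,0.65],[0.0104,-0.384,0.07,0,0.5,0,0.65],[0.0104,-0.384,0.1,0,0.5,0,0.65],[0.0104,-0.384,0.117,0,0.5,0,0.65],[0.0104,-0.384,0.117,0,0.5,0,0.65],[0.0104,-0.384,0.117,0,0.5,0,0.65],[0.0104,-0.384,0.117,0,0.5,0,0.65]])

```text
time_s: 16.87
tool_pos: [467.0, -433.8, 146.4]
orientation: [[-1.0, -0.0, -0.006], [-0.0, 1.0, -0.001], [0.006, -0.001, -1.0]]
force: [0.3, 0.3, 0.1]
gripper_width: 59.3
grasp_force: 0.0
```

```bash
python3 - <<'E'
from h import *
go(469.7,-434.5,55,90)
E
```

```text
t=16.9 d [-0.0032 -0.0007  0.0914] rv [-0.04 -0.36  0.02] rows>=2
```

Emit:
servo_tool(increments=[[-0.003,-0.0005,0.03,0,-0.4,0,0.65],[-0.003,-0.0005,0.06,0,-0.4,0,0.65],[-0.003,-0.0005,0.08,0,-0.4,0,0.65],[-0.003,-0.0005,0.091,0,-0.4,0,0.65],[-0.003,-0.0005,0.091,0,-0.4,0,0.65],[-0.003,-0.0005,0.091,0,-0.4,0,0.2],[-0.003,-0.0005,0.091,0,-0.4,0,0.2],[-0.003,-0.0005,0.091,0,-0.4,0,0.2],[-0.003,-0.0005,0.091,0,-0.4,0,0.2],[-0.003,-0.0005,0.091,0,-0.4,0,0.2]], newtons=20)

```text
time_s: 17.7
tool_pos: [469.5, -435.0, 55.3]
orientation: [[-1.0, 0.0, 0.002], [0.0, 1.0, -0.002], [-0.002, -0.002, -1.0]]
force: [-1.0, 0.9, 8.8]
gripper_width: 34.9
grasp_force: 20.0
```

Emit:
servo_tool(increments=[[0,0,-0.02,0,0,0,0.2],[0,0,-0.06,0,0,0,0.2],[0,0,-0.1,0,0,0,0.2],[0,0,-0.14,0,0,0,0.2],[0,0,-0.18,0,0,0,0.2],[0,0,-0.2,0,0,0,0.2],[0,0,-0.2,0,0,0,0.2]])

```text
time_s: 18.28
tool_pos: [470.5, -435.9, 260.0]
orientation: [[-1.0, -0.0, 0.006], [-0.0, 1.0, -0.006], [-0.006, -0.006, -1.0]]
force: [0.4, -0.7, -0.5]
gripper_width: 35.4
grasp_force: 20.0
```

```bash
python3 - <<'E'
from h import *
s=arm.get_image("side");cv2.imwrite("pics/s11.png",s)
go(430,-107.3,250,90);go(430,-107.3,176,90)
E
```

```text
t=18.3 d [0.0396 0.3278 0.0056] rv [-0.19  0.19 -0.  ] rows>=8
t=18.3 d [0.0399 0.328  0.0796] rv [-0.19  0.19 -0.  ] rows>=8
```

Emit:
servo_tool(increments=[[0.04,0.328,0,-0.2,0.2,0,0.2],[0.04,0.328,0,-0.2,0.2,0,0.2],[0.04,0.328,0,-0.2,0.2,0,0.2],[0.04,0.328,0,-0.2,0.2,0,0.2],[0.04,0.328,0,-0.2,0.2,0,0.2],[0.04,0.328,0,-0.2,0.2,0,0.2],[0.04,0.328,0,-0.2,0.2,0,0.2],[0.04,0.328,0,-0.2,0.2,0,0.2],[0.04,0.328,0,-0.2,0.2,0,0.2],[0.04,0.328,0,-0.2,0.2,0,0.2],[0.04,0.328,0.03,-0.2,0.2,0,0.2],[0.04,0.328,0.055,-0.2,0.2,0,0.2],[0.04,0.328,0.07,-0.2,0.2,0,0.2],[0.04,0.328,0.078,-0.2,0.2,0,0.2],[0.04,0.328,0.078,-0.2,0.2,0,0.2]])

```text
time_s: 19.58
tool_pos: [427.7, -106.7, 173.9]
orientation: [[-1.0, 0.001, -0.007], [0.001, 1.0, 0.005], [0.007, 0.005, -1.0]]
force: [0.5, -0.4, -1.9]
gripper_width: 35.1
grasp_force: 20.0
```

```bash
python3 - <<'E'
from h import *
go(430,-107.3,172,90)
E
```

```text
t=19.6 d [-0.0024 -0.0006  0.0019] rv [ 0.26 -0.41 -0.06] rows>=0
```

Emit:
servo_tool(increments=[[-0.001,0,0.002,0.2,-0.4,0,0.2],[-0.001,0,0.0035,0.2,-0.4,0,0.2],[-0.001,0,0.0035,0.2,-0.4,0,0.2]])

```text
time_s: 19.83
tool_pos: [430.2, -106.6, 172.9]
orientation: [[-1.0, 0.0, 0.005], [0.0, 1.0, -0.0], [-0.005, -0.0, -1.0]]
force: [0.2, -0.4, -1.9]
gripper_width: 35.1
grasp_force: 20.0
```

Emit:
servo_tool(increments=[[0,0,0.001,0,0,0,0.2],[0,0,0.002,0,0,0,0.2],[0,0,0.002,0,0,0,0.2]])

```text
time_s: 20.08
tool_pos: [430.8, -106.6, 171.5]
orientation: [[-1.0, -0.0, 0.006], [-0.0, 1.0, -0.001], [-0.006, -0.001, -1.0]]
force: [-1.8, -0.6, 8.9]
gripper_width: 35.3
grasp_force: 20.0
```

Emit:
servo_tool(increments=[[0,0,0,0,0,0,0.6],[0,0,0,0,0,0,0.6],[0,0,0,0,0,0,0.6],[0,0,0,0,0,0,0.6],[0,0,-0.03,0,0,0,0.6],[0,0,-0.06,0,0,0,0.6],[0,0,-0.09,0,0,0,0.6],[0,0,-0.09,0,0,0,0.6]])

```text
time_s: 20.75
tool_pos: [431.8, -106.9, 265.6]
orientation: [[-1.0, -0.0, 0.01], [-0.0, 1.0, -0.002], [-0.01, -0.002, -1.0]]
force: [1.4, -0.0, 1.3]
gripper_width: 54.4
grasp_force: 0.0
```

```bash
python3 - <<'E'
from h import *
print(pt("top",342,147,30));go(625.4,-351.3,250,96.1)
E
```

```text
[ 774.23480741 -150.47340355   30.        ]
t=20.8 d [-0.1934 -0.2444  0.0181] rv [-0.15  0.58 -6.09] rows>=7
```

Emit:
servo_tool(increments=[[-0.193,-0.244,0.015,-0.15,0.6,-6.1,0],[-0.193,-0.244,0.015,-0.15,0.6,-6.1,0],[-0.193,-0.244,0.015,-0.15,0.6,-6.1,0],[-0.193,-0.244,0.015,-0.15,0.6,-6.1,0],[-0.193,-0.244,0.015,-0.15,0.6,-6.1,0],[-0.193,-0.244,0.015,-0.15,0.6,-6.1,0],[-0.193,-0.244,0.015,-0.15,0.6,-6.1,0],[-0.193,-0.244,0.015,-0.15,0.6,-6.1,0],[-0.193,-0.244,0.015,-0.15,0.6,-6.1,0],[-0.193,-0.244,0.015,-0.15,0.6,-6.1,0],[-0.193,-0.244,0.015,-0.15,0.6,-6.1,0]])

```text
time_s: 21.67
tool_pos: [621.9, -349.6, 245.4]
orientation: [[-0.994, -0.106, -0.008], [-0.106, 0.994, 0.003], [0.008, 0.004, -1.0]]
force: [0.0, 1.3, 0.5]
gripper_width: 0.3
grasp_force: 0.0
```

```bash
python3 - <<'E'
from h import *
s=arm.get_image("side");t=arm.get_image("top")
go(625.4,-351.3,125,96.1)
m=np.zeros((480,800,3),np.uint8)
m[:,:400]=cv2.resize(s[230:410,215:365],(400,480));m[:300,400:]=cv2.resize(t[180:285,300:440],(400,300))
cv2.imwrite("pics/m12.png",m)
E
```

```text
t=21.8 d [-0.004  -0.0027  0.1211] rv [ 0.17 -0.4   0.03] rows>=3
```

View pics/m12.png

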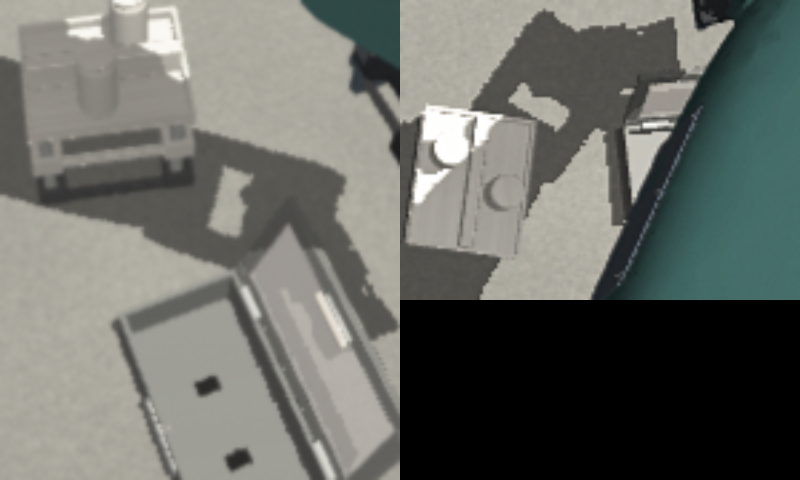

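Emit:
servo_tool(increments=[[0.001,-0.002,0.04,0,-0.4,0,0],[0.001,-0.002,0.08,0,-0.4,0,0],[0.001,-0.002,0.11,0,-0.4,0,0],[0.001,-0.002,0.121,0,-0.4,0,0],[0.001,-0.002,0.121,0,-0.4,0,0]])

```text
time_s: 22.18
tool_pos: [619.4, -350.7, 122.7]
orientation: [[-0.994, -0.107, -0.004], [-0.107, 0.994, 0.005], [0.003, 0.005, -1.0]]
force: [-0.8, 0.1, 0.1]
gripper_width: 0.3
grasp_force: 0.0
```

Emit:
servo_tool(increments=[[0.02,0,0,0,0,0,0],[0.035,0,0,0,0,0,0],[0.045,0,0,0,0,0,0],[0.055,0,0,0,0,0,0],[0.065,0,0,0,0,0,0],[0.075,0,0,0,0,0,0],[0.085,0,0,0,0,0,0],[0.085,0,0,0,0,0,0]])

```text
time_s: 22.85
tool_pos: [534.7, -361.2, 125.2]
orientation: [[-0.994, -0.106, -0.001], [-0.106, 0.994, 0.003], [0.0, 0.003, -1.0]]
force: [0.5, 0.0, -1.1]
gripper_width: 0.4
grasp_force: 0.0
```

Emit:
servo_tool(increments=[[0.008,0,-0.002,0,0,0,0],[0.016,0,-0.003,0,0,0,0],[0.025,0,-0.002,0,0,0,0],[0.034,0,0,0,0,0,0],[0.042,0,0.001,0,0,0,0],[0.051,0,0.005,0,0,0,0],[0.06,0,0.009,0,0,0,0],[0.069,0,0.013,0,0,0,0],[0.077,0,0.019,0,0,0,0],[0.085,0,0.026,0,0,0,0],[0.092,0,0.032,0,0,0,0],[0.092,0,0.032,0,0,0,0]])

```text
time_s: 23.85
tool_pos: [442.9, -370.2, 91.4]
orientation: [[-0.994, -0.106, -0.002], [-0.106, 0.994, 0.005], [0.002, 0.005, -1.0]]
force: [0.4, -0.1, -0.4]
gripper_width: 0.2
grasp_force: 0.0
```

```bash
python3 - <<'E'
from h import *
s=arm.get_image("side");cv2.imwrite("pics/s13.png",crop(s,215,230,150,190,3))
E
```

```text
(no output)
```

View pics/s13.png

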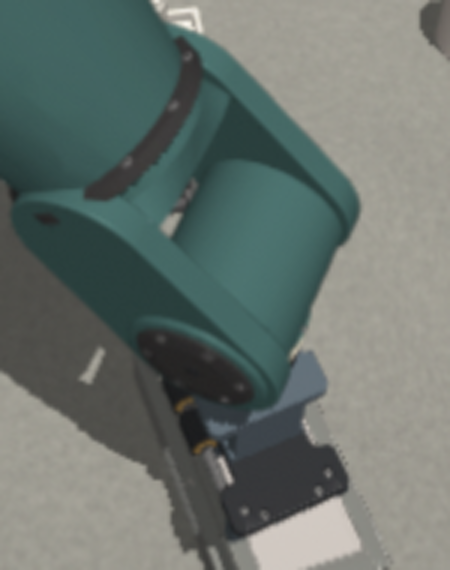

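Emit:
servo_tool(increments=[[0.005,0,0.006,0,0,0,0],[0.009,0,0.012,0,0,0,0],[0.011,0,0.016,0,0,0,0],[0.013,0,0.02,0,0,0,0],[0.013,0,0.023,0,0,0,0],[0.013,0,0.025,0,0,0,0],[0.013,0,0.027,0,0,0,0],[0.013,0,0.027,0,0,0,0]])

```text
time_s: 24.57
tool_pos: [431.9, -372.0, 65.7]
orientation: [[-0.994, -0.106, -0.0], [-0.106, 0.994, 0.003], [0.0, 0.003, -1.0]]
force: [0.1, 0.1, -0.4]
gripper_width: 0.7
grasp_force: 0.0
```

Emit:
servo_tool(increments=[[0.003,0,0.002,0,0,0,0],[0.003,0,0.004,0,0,0,0],[0.003,0,0.006,0,0,0,0],[0.003,0,0.0075,0,0,0,0],[0.003,0,0.0075,0,0,0,0]])

```text
time_s: 24.98
tool_pos: [429.0, -372.5, 59.1]
orientation: [[-0.994, -0.106, -0.001], [-0.106, 0.994, 0.003], [0.0, 0.003, -1.0]]
force: [-4.6, 3.2, 13.0]
gripper_width: 0.5
grasp_force: 6.7
```

Emit:
servo_tool(increments=[[0,0,0.001,0,0,0,0],[0,0,0.001,0,0,0,0],[0,0,0.001,0,0,0,0]])

```text
time_s: 25.23
tool_pos: [429.0, -372.5, 58.8]
orientation: [[-0.994, -0.106, -0.001], [-0.106, 0.994, 0.003], [0.0, 0.003, -1.0]]
force: [-9.9, 7.3, 28.8]
gripper_width: 0.5
grasp_force: 14.6
```

Emit:
servo_tool(increments=[[0,0,-0.03,0,0,0,0],[0,0,-0.07,0,0,0,0],[0,0,-0.11,0,0,0,0],[0,0,-0.15,0,0,0,0],[0,0,-0.19,0,0,0,0],[0,0,-0.19,0,0,0,0],[0.0,-0.25,-0.19,0,0,0,0],[0.0,-0.25,-0.19,0,0,0,0],[0.0,-0.25,-0.19,0,0,0,0],[0.0,-0.25,-0.19,0,0,0,0],[0.0,-0.25,-0.19,0,0,0,0],[0.0,-0.25,-0.19,0,0,0,0],[0.0,-0.25,-0.19,0,0,0,0],[0.0,-0.25,-0.19,0,0,0,0]])

```text
time_s: 26.4
tool_pos: [455.1, -622.9, 245.2]
orientation: [[-0.995, -0.105, -0.001], [-0.105, 0.994, 0.004], [0.0, 0.004, -1.0]]
force: [0.4, 0.6, -0.1]
gripper_width: 0.5
grasp_force: 0.0
```

```bash
python3 - <<'E'
from h import *
s=arm.get_image("side");t=arm.get_image("top");cv2.imwrite("pics/t14.png",t)
m=np.zeros((600,800,3),np.uint8)
m[:,:400]=cv2.resize(s[190:420,205:360],(400,600));m[:300,400:]=cv2.resize(t[180:285,300:440],(400,300))
m[300:,400:]=cv2.resize(t,(400,300))
cv2.imwrite("pics/m14.png",m)
E
```

```text
(no output)
```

View pics/m14.png

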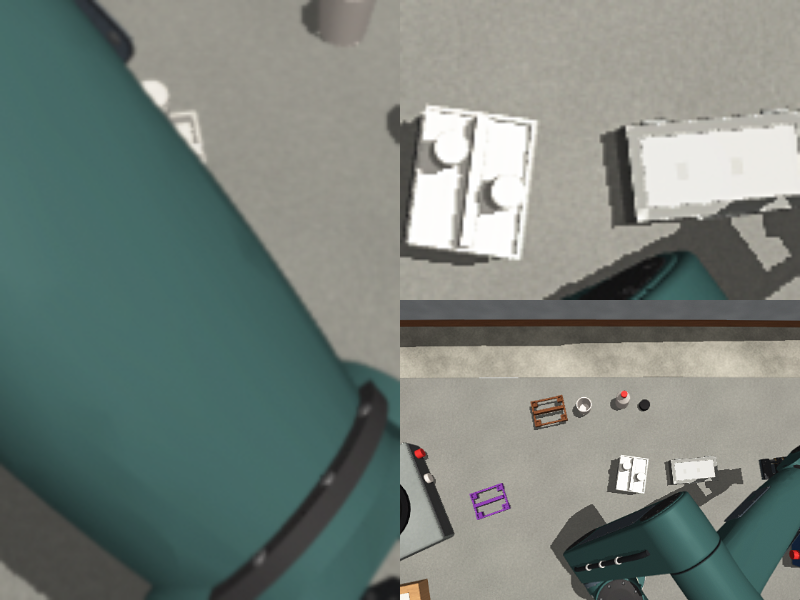

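```bash
python3 -c "
from cell import arm
print(arm.hand_in())"
```

```text
the job is handed in; nothing more can be done
None
```

The job is handed in after about 26 s of robot time: the one frame and the tray are seated on the stand, both jars stand upright on the tray, and the empty case's lid is pressed shut past its catch. The purple and brown frames and the bystanders were left alone.

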